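# Clamp a rock specimen in the bonding press under the curing lamp

### The arm

A 7-joint arm with a two-finger parallel gripper is mounted at the origin on the work surface. World frame = base frame: x ahead of the robot, y to its left, z up, the work surface at z = 0. Lengths are in m, angles in rad, forces in N, time in s.
With the tool pointing down it reaches from about 0.4 to 0.85 m from the base axis. Payload 10.4 kg.
Tool frame: the origin (TCP) lies at the very end of the fingers, on their centre line; the grasp point (between the pads) lies 19 mm behind it; z points along the fingers, y is the line along which they close (so a half turn about z gives the same grasp; the last joint's range is limited). The gripper opens to 87 mm and grips with 3 to 60 N. Pads are 19 mm wide; open, the fingers measure 117 mm over their backs; the gripper's body (75 mm by 190 mm) begins 51 mm behind the grasp point.
Start: joints at [-1.125, 0.332, -0.065, 1.46, 0.022, 1.35, -0.088], TCP at [0.282, 0.558, 0.223] pointing down, gripper open.
Joint ranges: [-2.6, 2.6], [-0.5, 2.12], [-1.47, 1.34], [0.16, 2.42], [-1.27, 4.41], [0.06, 2.06], [-2.6, 2.6]. Speed limits (rad/s): [2.22, 2.22, 2.79, 2.79, 3.14, 3.14, 3.14].

### API

Orientations are given as a unit quaternion [x, y, z, w].
In Python, from bench import * gives the robot as it stands.
- The arm moves only by the tool carry_out, never from a script. Its argument "deltas" is a list of rows, each an object with "hand": the finger opening in mm, from 0 to 87; "dp": the shift along the tool's x, y, z each as a share of 250 mm, from -1 to 1, a list of three; "spin": the turn about the tool's z as a share of pi rad, from -1 to 1. In form: [{"hand": hand, "dp": [dx, dy, dz], "spin": spin}, ...]. A call has 1 to 20 rows; each row is the pose to reach, as a shift and turn from the pose commanded when the call began, along the tool's axes at that moment, turning the shorter way round; what a row does not reach only later rows make up. A row lasts 1/10 s, in which the tool goes at most 50 mm and 8.59 degrees, less where a joint would pass 70% of its speed; a pose out of reach is approached as far as the arm can. A call with a number of a shift or a turn outside -1 to 1 is refused whole. A call with a gripper value outside its range is refused whole. The fingers move at their own pace and stop on an object; "force" is the grip in N (left out, the last holds). Time passes only in rows, so rows that repeat a pose let the fingers close. It gives the time, the measured TCP pose, the force, the opening and the grip force at its end, in the units of the state.
- read_state(): the state, without advancing time (a new reading comes with each control period).
- camera(name): name is "scene" or "top"; returns the picture (480x640x3 uint8, red, green, blue); there is no depth.
- get_calibration(name): a dict with "fx", "fy", "cx", "cy" (pixels), "R" (3x3) and "t" (3): a world point X has camera coordinates R X + t. Camera axes: x right, y down, z forward; pixel columns grow to the right and rows downward; lengths in m; the calibration is good to about 2 mm. A picture is of the moment at which its call begins. get_calibration takes no time and is no camera call.
- close_job(): hands the job in; it is judged then, once.
The state is a dict: "time": time; "joint_positions": joint angles; "joint_vel": joint speeds; "joint_torque": joint torques, N m; "ee_pos": TCP position; "eef_rot": TCP orientation; "ft_force": force on the tool from outside, world axes, zero at the start; "torque": the same for the moment, N m; "width": finger opening in m; "grip_force": force on a finger pad.
Only numpy, scipy, OpenCV 4.12 (cv2) and the standard library are available. Lean on these libraries where they do the work, as an engineer would, in place of code of your own. Each camera call takes 0.05 s, during which the arm holds its last target. There are 200 camera calls.

### The job

Stand the tall round specimen from the rubber mat upright in the round pocket of the press's sled, then push the sled fully home so that the specimen is under the press foot. Then press the lever down, without forcing it, until the spring catch snaps over its pin and keeps the specimen clamped, and let go; leave the other samples and the dish where they are.

Things in the scene. Friction and masses are not known exactly. Their poses are not given: they have to be found in the camera images.
- press: White bench press (fixed). Origin on the bench right below the press foot; its x axis points from its front to its back (about world +y), z up. Base plate 12 mm thick, 120 mm wide (x -100 to +150 mm), with a 70 mm wide track to x = -255 mm for the sled. Two hinge uprights, 102 mm tall, at x = +75 mm. The post with the spring catch, 108 mm tall, stands at x = -43 to +14 mm, y = -34 to -50 mm.
- lamp (a point): Middle of the lower front edge of the white curing-lamp head fixed over the press: a box (in the press frame) from x = -85 to +150 mm, 85 mm wide, underside 285 mm, top 330 mm above the bench, on a 22 mm column at x = +125 mm. It hangs over the lever handle with no room for an upright tool there: come from the press's front, below the lamp, with the tool leaning back about 40 to 45 degrees.
- sled (a joint): Aluminium sled, slides along the press's +x: 0 = fully out to the front, 0.180 m = fully home against its stop, pocket right under the press foot. Starts 0 to 20 mm in. About 1.5 N of friction; it stays where it is left.
- pocket (a point): Centre of the floor of the round pocket in the sled, 18 mm above the bench; pocket 36 mm in diameter, 6 mm deep, in a block 58 mm square (top 24 mm above the bench).
- tab (a point): Centre of the front (-x) face of the upright tab at the front end of the sled, 65 mm in front of the pocket's centre, 38 mm above the bench. The tab is 58 mm wide, 6 mm thick and its top is 55 mm above the bench. Push it towards the press's +x. At home it stands below the raised lever handle, so push with the tool leaning back.
- lever (a joint): Press lever: 0 = raised (sprung up, 0.44 rad above level), grows as the handle end goes down, 0.44 = level, 0.475 = firm stop. It must go past 0.44 for the catch to snap over its pin; once caught it rests at about 0.43 and stays there. Resistance at the handle rises from about 3 N to some 9 to 14 N at the catch.
- hinge (a point): Lever axis, parallel to the press's y, 75 mm behind the press origin and 85 mm above the bench.
- handle_top (a point): Centre of the upper face of the lever's handle, a black cross bar 110 mm wide along y, 28 mm deep, 14 mm thick, 165 mm from the hinge axis; its z axis is the face normal. Raised it is about 162 mm above the bench and 72 mm in front of the press origin; caught, about 92 mm above the bench and 90 mm in front. Over 60 N on it is forcing it.
- foot: Sprung round press foot under the lever, rubber disc 20 mm in diameter; origin at the centre of its underside. With the lever caught it would come down to 41 mm above the bench, so it bears on the top of the specimen in the pocket (46 mm) and yields about 5 mm.
- specimen: The tall round specimen: grey resin cylinder with a rock face on top, 30 mm in diameter, 28 mm tall, about 45 g. Origin at the centre of its underside. Starts upright on the mat in one of three places.
- slice: Bystander: flat round specimen, 30 mm in diameter, only 10 mm tall, on the mat. Origin at the centre of its underside.
- block: Bystander: rectangular rock block 36 x 26 mm, 22 mm tall, on the mat. Origin at the centre of its underside.
- mat: Black rubber mat (fixed) 260 x 110 mm, 6 mm thick, origin at the centre of its underside, long side along its x. The three samples stand along its middle, about 85 mm apart.
- dish: Bystander: empty glass dish, 90 mm across, 16 mm tall, on the bench. Origin at the centre of its underside.
Mind the look-alikes: they are no part of the job. What is shaped like the specimen but yellow is not meant.

How it is judged:
By the outcome, as a careful person would: the job done as asked, in the order asked, and still so for the second after the job is handed in, with the robot touching nothing.
It also fails if it takes over 61 s, if anything falls off the work surface, if the arm or the gripper's body presses on something with over 40 N, if the wrist force passes 120 N, or if a joint passes its speed limit or range.

## Working session

There is one attempt and no reset: what is moved stays moved. The work goes in short steps, Python scripts to look and compute and a tool call to move; the robot and the scene stay as the last step left them, time stands still between calls to the robot, and variables do not carry over. Pictures are saved under pics/ and viewed, at most 10 in all, crops included, and the job is handed in when it is done.

Besides the shell and the picture viewer there is one more tool, called after "Request:" as name(argument=value, ...), one argument or row to a line, values as JSON. carry_out: Moves the arm, as the interface text tells. Its arguments: {"type":"object","properties":{"deltas":{"type":"array","items":{"type":"object","properties":{"hand":{"type":"number"},"dp":{"type":"array","items":{"type":"number","minimum":-1,"maximum":1}},"spin":{"type":"number","minimum":-1,"maximum":1}}}},"force":{"type":"number"}},"required":["deltas"]}

```bash
mkdir -p pics; ls; python3 - <<'E'
from bench import *
import cv2,numpy as np
for n in("scene","top"):
    im=camera(n); cv2.imwrite(f"pics/{n}0.png",im[:,:,::-1]); print(n,{k:np.round(v,4).tolist() for k,v in get_calibration(n).items()})
print(read_state())
E
```

```text
pics
scene {'fx': 567.7733, 'fy': 567.7733, 'cx': 318.0582, 'cy': 235.6026, 'R': [[0.4616, 0.8871, -0.0041], [0.6257, -0.3288, -0.7074], [-0.6289, 0.3239, -0.7068]], 't': [-0.2345, -0.2799, 1.5569]}
top {'fx': 463.979, 'fy': 463.979, 'cx': 322.116, 'cy': 239.7605, 'R': [[-0.0098, -1.0, 0.0006], [-0.9897, 0.0097, -0.1428], [0.1428, -0.002, -0.9898]], 't': [-0.0638, 0.6276, 0.9429]}
{'time': 0.1, 'joint_positions': array([-1.12458717,  0.33282015, -0.06469613,  1.46086046,  0.02158228,
        1.34987796, -0.08849688]), 'joint_vel': array([-0.00066954, -0.00218701,  0.00049684, -0.00252704,  0.00123488,
        0.0021361 , -0.00144539]), 'joint_torque': array([ 1.38195068e-03, -6.24544430e+01,  2.45155580e-02, -3.90715992e+01,
       -6.13163388e-02,  3.65963287e-02,  6.42762711e-05]), 'ee_pos': array([0.28223494, 0.55726189, 0.22182481]), 'eef_rot': array([ 2.32256622e-01,  9.72654336e-01, -6.22708485e-04, -1.27902538e-04]), 'ft_force': array([-0.26698265,  0.19883924,  0.49965851]), 'torque': array([-0.00941424,  0.01344208,  0.00766735]), 'grip_force': 0.0, 'width': 0.08701761348666044}
```

View pics/scene0.png

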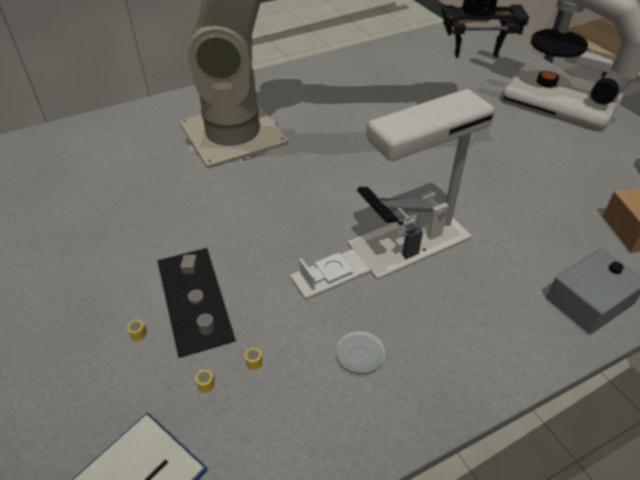

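View pics/top0.png

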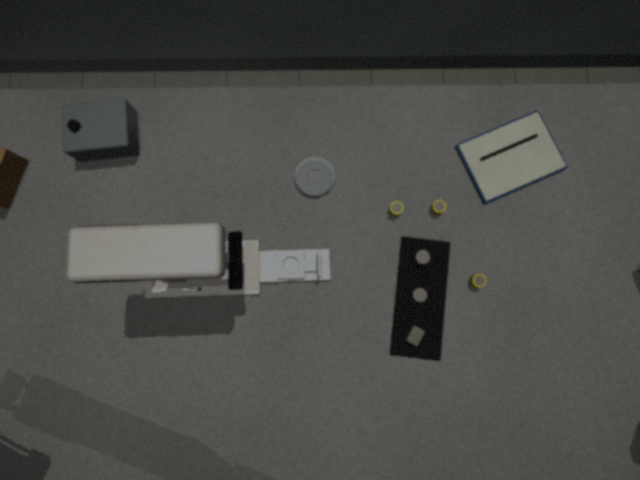

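The scene view shows the mat with the block (188,263), the flat slice (195,296) and the tall specimen (205,323). The sled pocket is at about (334,267) and the tab at (308,273). In the top view the specimen is at about (423,257), the pocket at (291,264), the tab at x≈319 and the handle at x≈236. Next I'll measure these.

```bash
cat > h.py <<'E'
import numpy as np,cv2
from bench import *
from scipy.spatial.transform import Rotation as Ro
def ray(n,u,v):
    c=get_calibration(n);R=np.array(c["R"]);t=np.array(c["t"])
    return -R.T@t, R.T@np.array([(u-c["cx"])/c["fx"],(v-c["cy"])/c["fy"],1])
def onz(n,u,v,z):
    o,d=ray(n,u,v); return o+d*(z-o[2])/d[2]
def proj(n,X):
    c=get_calibration(n);p=np.array(c["R"])@np.array(X)+np.array(c["t"]);return np.array([c["fx"]*p[0]/p[2]+c["cx"],c["fy"]*p[1]/p[2]+c["cy"]])
def st():
    s=read_state();R=Ro.from_quat(s["eef_rot"]).as_matrix()
    print(round(s["time"],2),"p",s["ee_pos"].round(4),"zt",R[:,2].round(3),"xt",R[:,0].round(3),"q",s["joint_positions"].round(2),"F",s["ft_force"].round(1),"w",round(s["width"],4),"g",round(s["grip_force"],1));return s,R
def todp(X,spin=0):
    s=read_state();R=Ro.from_quat(s["eef_rot"]).as_matrix();return (R.T@(np.array(X)-s["ee_pos"])/0.25).round(3)
E
python3 - <<'E'
from h import *
t=cv2.imread("pics/top0.png");s=cv2.imread("pics/scene0.png")
def crop(im,x,y,w,h): return cv2.resize(im[y:y+h,x:x+w],(400,300),interpolation=cv2.INTER_CUBIC)
g=np.vstack([np.hstack([crop(t,390,230,80,60),crop(t,220,225,120,90)]),np.hstack([crop(s,165,280,80,60),crop(s,280,225,120,90)])])
cv2.imwrite("pics/crops.png",cv2.convertScaleAbs(g,alpha=1.3))
# mat in top
gr=cv2.cvtColor(t,cv2.COLOR_BGR2GRAY)
m=(gr<40).astype(np.uint8); m[:200]=0;m[380:]=0;m[:,:380]=0;m[:,480:]=0
c=max(cv2.findContours(m,0,2)[0],key=cv2.contourArea);r=cv2.minAreaRect(c);print(r)
print("mat",onz("top",*r[0],.006), [onz("top",*p,.006).round(3)[:2].tolist() for p in cv2.boxPoints(r)])
inn=np.zeros_like(m);cv2.fillPoly(inn,[cv2.convexHull(c)],1);inn=cv2.erode(inn,np.ones((5,5)))
o=((gr>55)&(inn>0)).astype(np.uint8)
for k in cv2.findContours(o,0,2)[0]:
    if cv2.contourArea(k)>40:
        (u,v),rad=cv2.minEnclosingCircle(k);print(u,v,rad,onz("top",u,v,.034))
E
```

```text
((420.0177307128906, 298.059814453125), (49.970306396484375, 118.99786376953125), 5.31454610824585)
mat [ 0.50240256 -0.28168422  0.006     ] [[0.382, -0.212], [0.638, -0.244], [0.627, -0.354], [0.372, -0.318]]
414.8043518066406 335.15216064453125 9.187541961669922 [ 0.42508727 -0.26181496  0.034     ]
419.5 294.5 7.106435298919678 [ 0.50943747 -0.27500185  0.034     ]
422.5 256.5 7.382511615753174 [ 0.5902334  -0.28465149  0.034     ]
```

View pics/crops.png

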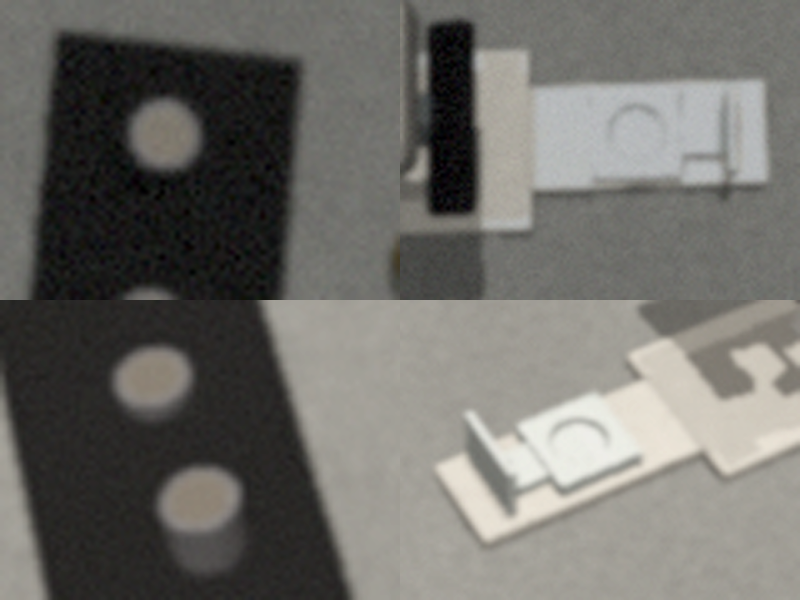

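The crops show the specimen's top centre at top (423,256.8) and scene (205.2,319.6). The pocket centre is at top (291.1,265.5) and scene (334,267.3). The tab's top edge is at top x≈318, and the track and base edges are clear.

```bash
python3 - <<'E'
from h import *
print("spec",onz("top",423,256.8,.034),onz("scene",205.2,319.6,.034))
print("pocket",onz("top",291.1,265.3,.023),onz("scene",334,267.3,.023))
T=lambda a,b,z:onz("top",220+(a-400)/3.3333,225+b/3.3333,z)
S=lambda a,b,z:onz("scene",280+(a-400)/3.3333,225+(b-300)/3.3333,z)
a=[T(535,87,.012),T(765,80,.012),T(535,190,.012),T(767,184,.012)]
for p in a:print("track",p.round(4))
print("basecorners",T(528,50,.012).round(4),T(530,230,.012).round(4),"scene",S(627,355,.012).round(4),S(727,476,.012).round(4))
print("scene track front",S(435,467,.012).round(4),S(488,545,.012).round(4))
print("tab top",T(727,92,.055).round(4),T(727,190,.055).round(4),"scene",S(470,412,.055).round(4))
for b in (20,213): print("handle front/back edge",T(430,b,.162).round(4),T(474,b,.162).round(4))
E
```

```text
spec [ 0.58957711 -0.28569648  0.034     ] [ 0.59032008 -0.28244485  0.034     ]
pocket [ 0.57507112 -0.00240527  0.023     ] [0.57863803 0.00062386 0.023     ]
track [0.6079 0.0654 0.012 ]
track [ 0.6111 -0.086   0.012 ]
track [0.5403 0.0648 0.012 ]
track [ 0.5427 -0.0865  0.012 ]
basecorners [0.6326 0.0703 0.012 ] [0.5145 0.0678 0.012 ] scene [0.5179 0.0692 0.012 ] [0.6378 0.0721 0.012 ]
scene track front [ 0.5472 -0.0847  0.012 ] [ 0.6177 -0.0832  0.012 ]
tab top [ 0.5984 -0.0612  0.055 ] [ 0.5368 -0.0607  0.055 ] scene [ 0.5517 -0.0615  0.055 ]
handle front/back edge [0.6284 0.1052 0.162 ] [0.6282 0.0804 0.162 ]
handle front/back edge [0.5201 0.1031 0.162 ] [0.5199 0.0788 0.162 ]
```

Request:
carry_out(
  deltas=[
    {"hand":60,"dp":[-0.6,-0.85,0],"spin":0},
    {"hand":60,"dp":[-0.6,-0.85,0],"spin":0},
    {"hand":60,"dp":[-0.6,-0.85,0],"spin":0},
    {"hand":60,"dp":[-0.6,-0.85,0],"spin":0},
    {"hand":60,"dp":[-0.6,-0.85,0],"spin":0},
    {"hand":60,"dp":[-0.6,-0.85,0],"spin":0},
  ],
)

```text
time: 0.7
ee_pos: [0.3214, 0.2952, 0.2225]
eef_rot: [0.235, 0.972, -0.0, 0.0]
ft_force: [-0.3, 1.2, -0.6]
width: 0.0604
grip_force: 0.0
```

```bash
python3 -c "
from h import *
st();print(todp([.42,.04,.223]))"
```

```text
0.7 p [0.3214 0.2952 0.2225] zt [ 0.    -0.001 -1.   ] xt [-0.889  0.457 -0.   ] q [-0.9  -0.09  0.05  1.93  0.01  1.3   0.24] F [-0.3  1.2 -0.6] w 0.0604 g 0.0
[-0.817 -0.728 -0.001]
```

Request:
carry_out(
  deltas=[
    {"hand":60,"dp":[-0.82,-0.73,0],"spin":0},
    {"hand":60,"dp":[-0.82,-0.73,0],"spin":0},
    {"hand":60,"dp":[-0.82,-0.73,0],"spin":0},
    {"hand":60,"dp":[-0.82,-0.73,0],"spin":0.1},
    {"hand":60,"dp":[-0.82,-0.73,0],"spin":0.15},
    {"hand":60,"dp":[-0.82,-0.73,0],"spin":0.2},
    {"hand":60,"dp":[-0.82,-0.73,0],"spin":0.2},
  ],
)

```text
time: 1.4
ee_pos: [0.4215, 0.0414, 0.2225]
eef_rot: [0.514, 0.858, -0.0, 0.0]
ft_force: [1.1, 0.4, 0.2]
width: 0.0599
grip_force: 0.0
```

```bash
python3 -c "
from h import *
s,R=st();print(todp([.54,-.19,.15]),np.degrees(np.arctan2(R[1,1],R[0,1])))"
```

```text
1.4 p [0.4215 0.0414 0.2225] zt [ 0. -0. -1.] xt [-0.471  0.882 -0.   ] q [-0.6  -0.15  0.36  1.97  0.05  1.31  0.23] F [1.1 0.4 0.2] w 0.0599 g 0.0
[-1.04  -0.018  0.29 ] 28.089326081355832
```

Request:
carry_out(
  deltas=[
    {"hand":60,"dp":[-1,-0.02,0],"spin":0.15},
    {"hand":60,"dp":[-1,-0.02,0],"spin":0.15},
    {"hand":60,"dp":[-1,-0.02,0.2],"spin":0.15},
    {"hand":60,"dp":[-1,-0.02,0.2],"spin":0.15},
    {"hand":60,"dp":[-1,-0.02,0.3],"spin":0.15},
    {"hand":60,"dp":[-1,-0.02,0.4],"spin":0.15},
    {"hand":60,"dp":[-1,-0.02,0.4],"spin":0.15},
  ],
)

```text
time: 2.1
ee_pos: [0.5339, -0.1783, 0.1175]
eef_rot: [0.697, 0.717, -0.003, -0.003]
ft_force: [-1.5, 1.5, 0.3]
width: 0.0601
grip_force: 0.0
```

```bash
python3 -c "
from h import *
s,R=st();print(todp([.590,-.284,.017]),np.degrees(np.arctan2(R[1,1],R[0,1])))"
```

```text
2.1 p [ 0.5339 -0.1783  0.1175] zt [-0.008 -0.001 -1.   ] xt [-0.028  1.    -0.001] q [-0.28  0.32  0.62  1.78 -0.2   1.11  0.43] F [-1.5  1.5  0.3] w 0.0601 g 0.0
[-0.429  0.216  0.4  ] 1.599806839350061
```

Request:
carry_out(
  deltas=[
    {"hand":60,"dp":[-0.43,0.216,0],"spin":0},
    {"hand":60,"dp":[-0.43,0.216,0],"spin":0},
    {"hand":60,"dp":[-0.43,0.216,0.1],"spin":0},
    {"hand":60,"dp":[-0.43,0.216,0.1],"spin":0},
    {"hand":60,"dp":[-0.43,0.216,0.1],"spin":0},
  ],
)

```text
time: 2.6
ee_pos: [0.594, -0.2814, 0.0981]
eef_rot: [0.696, 0.718, 0.0, -0.0]
ft_force: [0.8, 0.6, 0.2]
width: 0.06
grip_force: 0.0
```

```bash
python3 -c "
from h import *
s,R=st();print(todp([.590,-.284,.018]),np.degrees(np.arctan2(R[1,1],R[0,1])))"
```

```text
2.6 p [ 0.594  -0.2814  0.0981] zt [-0.     0.001 -1.   ] xt [-0.031  1.     0.001] q [-0.07  0.55  0.61  1.54 -0.33  1.16  0.64] F [0.8 0.6 0.2] w 0.06 g 0.0
[-0.01  -0.016  0.32 ] 1.791214631156216
```

Request:
carry_out(
  deltas=[
    {"hand":60,"dp":[-0.01,-0.016,0.12],"spin":0},
    {"hand":60,"dp":[-0.01,-0.016,0.24],"spin":0},
    {"hand":60,"dp":[-0.01,-0.016,0.32],"spin":0},
    {"hand":60,"dp":[-0.01,-0.016,0.32],"spin":0},
    {"hand":60,"dp":[-0.01,-0.016,0.32],"spin":0},
    {"hand":20,"dp":[-0.01,-0.016,0.32],"spin":0},
    {"hand":20,"dp":[-0.01,-0.016,0.32],"spin":0},
    {"hand":20,"dp":[-0.01,-0.016,0.32],"spin":0},
    {"hand":20,"dp":[-0.01,-0.016,0.32],"spin":0},
    {"hand":20,"dp":[-0.01,-0.016,0.32],"spin":0},
    {"hand":20,"dp":[-0.01,-0.016,0.32],"spin":0},
  ],
  force=15,
)

```text
time: 3.7
ee_pos: [0.59, -0.2852, 0.0177]
eef_rot: [0.696, 0.718, 0.0, 0.0]
ft_force: [0.0, 0.8, 2.7]
width: 0.0296
grip_force: 15.0
```

```bash
python3 -c "
from h import *
s,R=st();cv2.imwrite('pics/g.png',camera('scene')[240:400,120:340,::-1])"
```

```text
3.7 p [ 0.59   -0.2852  0.0177] zt [ 0.  0. -1.] xt [-0.031  1.     0.   ] q [-0.04  0.64  0.57  1.6  -0.39  1.02  0.68] F [0.  0.8 2.7] w 0.0296 g 15.0
```

View pics/g.png

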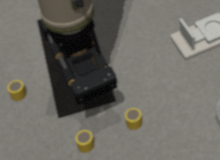

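Request:
carry_out(
  deltas=[
    {"hand":20,"dp":[0,0,-0.2],"spin":0},
    {"hand":20,"dp":[0.0,0,-0.3],"spin":0},
    {"hand":20,"dp":[0.2,0,-0.3],"spin":0},
    {"hand":20,"dp":[0.4,0,-0.3],"spin":0},
    {"hand":20,"dp":[0.6,0,-0.3],"spin":0},
    {"hand":20,"dp":[0.8,0,-0.3],"spin":0},
    {"hand":20,"dp":[1,-0.02,-0.3],"spin":0},
    {"hand":20,"dp":[1,-0.02,-0.3],"spin":0},
    {"hand":20,"dp":[1,-0.02,-0.3],"spin":0},
  ],
)

```text
time: 4.65
ee_pos: [0.5771, -0.0339, 0.0925]
eef_rot: [0.695, 0.719, 0.0, -0.0]
ft_force: [-0.2, -0.7, -0.5]
width: 0.0297
grip_force: 15.0
```

```bash
python3 -c "
from h import *
s,R=st();print(todp([.577,-.002,.06]),todp([.577,-.002,.031]))"
```

```text
4.65 p [ 0.5771 -0.0339  0.0925] zt [-0.  0. -1.] xt [-0.034  0.999  0.   ] q [-0.5   0.37  0.58  1.77 -0.23  1.07  0.2 ] F [-0.2 -0.7 -0.5] w 0.0297 g 15.0
[0.128 0.004 0.13 ] [0.128 0.004 0.246]
```

Request:
carry_out(
  deltas=[
    {"hand":20,"dp":[0.128,0.004,0],"spin":0},
    {"hand":20,"dp":[0.128,0.004,0.1],"spin":0},
    {"hand":20,"dp":[0.128,0.004,0.2],"spin":0},
    {"hand":20,"dp":[0.128,0.004,0.2],"spin":0},
    {"hand":20,"dp":[0.128,0.004,0.2],"spin":0},
  ],
)

```text
time: 5.15
ee_pos: [0.5772, -0.0053, 0.0428]
eef_rot: [0.697, 0.717, -0.001, 0.0]
ft_force: [-0.0, -0.4, -0.6]
width: 0.0293
grip_force: 15.0
```

```bash
python3 -c "
from h import *
s,R=st();i=camera('scene')[200:320,260:420,::-1];cv2.imwrite('pics/p.png',cv2.resize(i,(800,600),interpolation=2))
print(todp([.577,-.002,.031]))"
```

```text
5.15 p [ 0.5772 -0.0053  0.0428] zt [-0.001 -0.001 -1.   ] xt [-0.028  1.    -0.001] q [-0.52  0.44  0.55  1.8  -0.27  0.98  0.17] F [-0.  -0.4 -0.6] w 0.0293 g 15.0
[ 0.012 -0.003  0.05 ]
```

View pics/p.png

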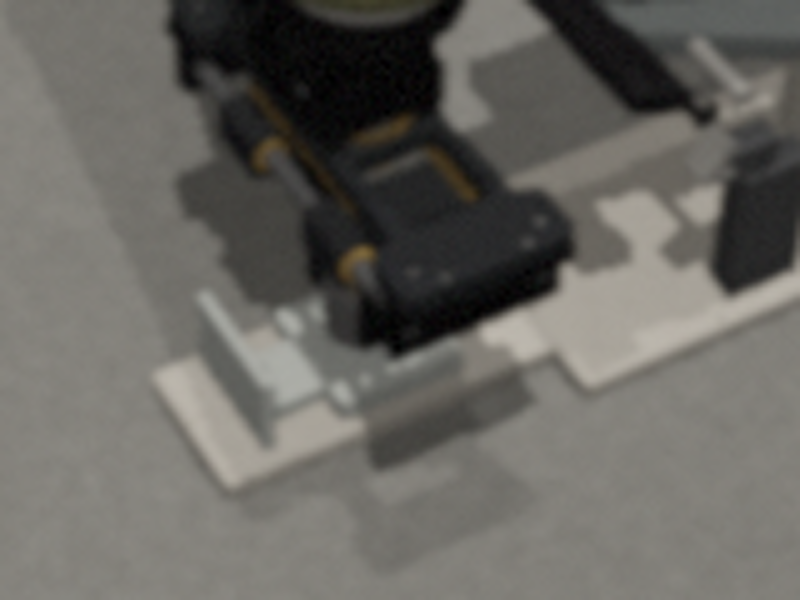

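The gripper hides the specimen. It is over the block, with the tab visible at about (235,360) in the crop. I'll lower it and watch the force.

Request:
carry_out(
  deltas=[
    {"hand":20,"dp":[0.006,-0.003,0],"spin":0},
    {"hand":20,"dp":[0.006,-0.003,0.016],"spin":0},
    {"hand":20,"dp":[0.006,-0.003,0.032],"spin":0},
    {"hand":20,"dp":[0.006,-0.003,0.046],"spin":0},
    {"hand":20,"dp":[0.006,-0.003,0.046],"spin":0},
    {"hand":20,"dp":[0.006,-0.003,0.046],"spin":0},
  ],
)

```text
time: 5.8
ee_pos: [0.5763, -0.0019, 0.0309]
eef_rot: [0.696, 0.718, -0.0, -0.0]
ft_force: [-0.6, 0.2, 0.5]
width: 0.0292
grip_force: 15.0
```

```bash
python3 -c "
from h import *
s,R=st()"
```

```text
5.8 p [ 0.5763 -0.0019  0.0309] zt [-0. -0. -1.] xt [-0.031  1.    -0.   ] q [-0.52  0.45  0.54  1.81 -0.28  0.95  0.17] F [-0.6  0.2  0.5] w 0.0292 g 15.0
```

Request:
carry_out(
  deltas=[
    {"hand":45,"dp":[0,0,0.004],"spin":0},
    {"hand":45,"dp":[0,0,0.004],"spin":0},
    {"hand":45,"dp":[0,0,0.004],"spin":0},
    {"hand":45,"dp":[0,0,-0.1],"spin":0},
    {"hand":45,"dp":[0,0,-0.25],"spin":0},
    {"hand":45,"dp":[-0.3,0,-0.4],"spin":0},
    {"hand":45,"dp":[-0.6,0,-0.5],"spin":0},
    {"hand":45,"dp":[-0.8,0,-0.6],"spin":0},
    {"hand":45,"dp":[-1,0,-0.6],"spin":0},
    {"hand":45,"dp":[-1,0,-0.6],"spin":0},
  ],
)

```text
time: 6.8
ee_pos: [0.5837, -0.2379, 0.1784]
eef_rot: [0.696, 0.718, 0.001, 0.0]
ft_force: [1.6, 0.5, -0.3]
width: 0.0453
grip_force: 0.0
```

```bash
python3 -c "
from h import *
s,R=st();i=camera('scene')[200:320,260:420,::-1];j=camera('top')[215:305,220:340,::-1]
cv2.imwrite('pics/q.png',np.hstack([cv2.resize(i,(400,300),interpolation=2),cv2.resize(j,(400,300),interpolation=2)]))"
```

```text
6.8 p [ 0.5837 -0.2379  0.1784] zt [ 0.001  0.    -1.   ] xt [-0.031  1.     0.   ] q [-0.19  0.42  0.67  1.54 -0.27  1.27  0.55] F [ 1.6  0.5 -0.3] w 0.0453 g 0.0
```

View pics/q.png

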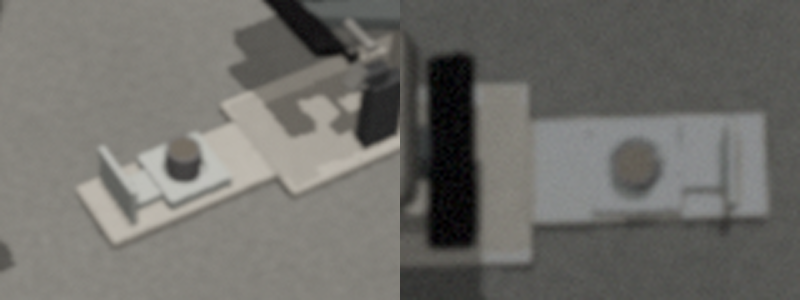

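The specimen is seated upright in the pocket, at about (183,157) in the left crop and (635,165) in the right. The moves have no tilt axis, so I'll check what an out-of-reach pose, close to the base on the −y side, does to the tool's lean.

Request:
carry_out(
  deltas=[
    {"hand":0,"dp":[-0.4,-1,-0.2],"spin":0},
    {"hand":0,"dp":[-0.4,-1,-0.2],"spin":0},
    {"hand":0,"dp":[-0.4,-1,-0.2],"spin":0},
    {"hand":0,"dp":[-0.4,-1,-0.2],"spin":0},
    {"hand":0,"dp":[-0.4,-1,-0.2],"spin":0},
    {"hand":0,"dp":[-0.4,-1,-0.2],"spin":0},
  ],
)

```text
time: 7.5
ee_pos: [0.333, -0.3461, 0.228]
eef_rot: [0.698, 0.716, 0.001, 0.0]
ft_force: [-0.0, 0.7, 0.7]
width: 0.0053
grip_force: 0.0
```

Request:
carry_out(
  deltas=[
    {"hand":0,"dp":[-0.4,-1,0],"spin":0},
    {"hand":0,"dp":[-0.4,-1,0],"spin":0},
    {"hand":0,"dp":[-0.4,-1,0],"spin":0},
    {"hand":0,"dp":[-0.4,-1,0],"spin":0},
    {"hand":0,"dp":[-0.4,-1,0],"spin":0},
    {"hand":0,"dp":[-0.4,-1,0],"spin":0},
  ],
)

```text
time: 8.1
ee_pos: [0.0851, -0.453, 0.2273]
eef_rot: [0.698, 0.716, 0.001, 0.001]
ft_force: [-0.6, 0.0, 0.4]
width: 0.0005
grip_force: 0.0
```

```bash
python3 -c "
from h import *
s,R=st();print(todp([0.03,-.35,.25]))"
```

```text
8.1 p [ 0.0851 -0.453   0.2273] zt [ 0.002  0.    -1.   ] xt [-0.025  1.     0.   ] q [ 0.07 -0.23  1.11  1.91  0.21  1.34  1.14] F [-0.6  0.   0.4] w 0.0005 g 0.0
[ 0.417 -0.21  -0.091]
```

Request:
carry_out(
  deltas=[
    {"hand":0,"dp":[0.2,-0.2,0],"spin":0},
    {"hand":0,"dp":[0.4,-0.2,0],"spin":0},
    {"hand":0,"dp":[0.6,-0.2,0],"spin":0},
    {"hand":0,"dp":[0.7,-0.2,0],"spin":0},
    {"hand":0,"dp":[0.7,-0.2,0],"spin":0},
    {"hand":0,"dp":[0.7,-0.2,0],"spin":0},
  ],
)

```text
time: 8.7
ee_pos: [0.0345, -0.2966, 0.2328]
eef_rot: [0.695, 0.719, -0.0, 0.006]
ft_force: [-0.9, 0.1, 0.4]
width: 0.0006
grip_force: 0.0
```

```bash
python3 -c "
from h import *
s,R=st()"
```

```text
8.7 p [ 0.0345 -0.2966  0.2328] zt [ 0.009 -0.009 -1.   ] xt [-0.033  0.999 -0.009] q [ 0.92 -0.5   0.27  2.19  0.13  1.43  1.18] F [-0.9  0.1  0.4] w 0.0006 g 0.0
```

Request:
carry_out(
  deltas=[
    {"hand":0,"dp":[0.3,-0.1,0],"spin":0},
    {"hand":0,"dp":[0.5,-0.1,0],"spin":0},
    {"hand":0,"dp":[0.6,-0.1,0],"spin":0},
    {"hand":0,"dp":[0.6,-0.1,0],"spin":0},
    {"hand":0,"dp":[0.6,-0.1,0],"spin":0},
  ],
)

```text
time: 9.2
ee_pos: [0.0263, -0.254, 0.2188]
eef_rot: [0.692, 0.722, 0.008, -0.018]
ft_force: [0.6, 0.2, -0.1]
width: 0.0003
grip_force: 0.0
```

```bash
python3 -c "
from h import *
s,R=st()"
```

```text
9.2 p [ 0.0263 -0.254   0.2188] zt [-0.015  0.037 -0.999] xt [-0.042  0.998  0.038] q [ 1.7  -0.5  -0.29  2.23 -0.13  1.44  1.51] F [ 0.6  0.2 -0.1] w 0.0003 g 0.0
```

Request:
carry_out(
  deltas=[
    {"hand":0,"dp":[0.4,0,-0.2],"spin":0},
    {"hand":0,"dp":[0.4,0,-0.2],"spin":0},
    {"hand":0,"dp":[0.4,0,-0.2],"spin":0},
    {"hand":0,"dp":[0.4,0,-0.2],"spin":0},
  ],
)

```text
time: 9.6
ee_pos: [0.0387, -0.2265, 0.2178]
eef_rot: [0.681, 0.73, 0.03, -0.047]
ft_force: [-0.2, 0.0, 0.7]
width: 0.0005
grip_force: 0.0
```

```bash
python3 -c "
from h import *
s,R=st()"
```

```text
9.6 p [ 0.0387 -0.2265  0.2178] zt [-0.028  0.108 -0.994] xt [-0.069  0.992  0.11 ] q [ 1.66 -0.5  -0.31  2.23 -0.14  1.5   1.49] F [-0.2  0.   0.7] w 0.0005 g 0.0
```

Request:
carry_out(
  deltas=[
    {"hand":0,"dp":[0,0,0],"spin":0},
    {"hand":0,"dp":[0,0,0],"spin":0},
  ],
)

```text
time: 9.8
ee_pos: [0.0318, -0.2276, 0.2173]
eef_rot: [0.691, 0.721, 0.029, -0.048]
ft_force: [-0.2, 0.4, 0.0]
width: 0.0006
grip_force: 0.0
```

```bash
python3 -c "
from h import *
s,R=st()"
```

```text
9.8 p [ 0.0318 -0.2276  0.2173] zt [-0.029  0.109 -0.994] xt [-0.041  0.993  0.11 ] q [ 1.7  -0.5  -0.32  2.23 -0.14  1.5   1.49] F [-0.2  0.4  0. ] w 0.0006 g 0.0
```

Request:
carry_out(
  deltas=[
    {"hand":0,"dp":[-0.15,0,0],"spin":0},
    {"hand":0,"dp":[-0.15,0,0],"spin":0},
    {"hand":0,"dp":[-0.15,0,0],"spin":0},
  ],
)

```text
time: 10.1
ee_pos: [0.0333, -0.2647, 0.2128]
eef_rot: [0.691, 0.72, 0.03, -0.049]
ft_force: [-0.5, -0.4, 0.0]
width: 0.001
grip_force: 0.0
```

```bash
python3 -c "
from h import *
s,R=st()"
```

```text
10.1 p [ 0.0333 -0.2647  0.2128] zt [-0.028  0.111 -0.993] xt [-0.04   0.993  0.112] q [ 1.71 -0.39 -0.33  2.18 -0.11  1.45  1.47] F [-0.5 -0.4  0. ] w 0.001 g 0.0
```

The lean persists: an out-of-reach command leaves a lasting tilt. Over-reaching outwards towards +y should give the forward lean I need, so I'm going round, high above the lamp.

Request:
carry_out(
  deltas=[
    {"hand":0,"dp":[-0.2,1,-1],"spin":0},
    {"hand":0,"dp":[-0.2,1,-1],"spin":0},
    {"hand":0,"dp":[-0.2,1,-1],"spin":0},
    {"hand":0,"dp":[-0.2,1,-1],"spin":0},
    {"hand":0,"dp":[-0.2,1,-1],"spin":0},
    {"hand":0,"dp":[-0.2,1,-1],"spin":0},
    {"hand":0,"dp":[-0.2,1,-1],"spin":0},
    {"hand":0,"dp":[-0.2,1,-1],"spin":0},
  ],
)

```text
time: 10.9
ee_pos: [0.2957, -0.3305, 0.4527]
eef_rot: [0.689, 0.722, 0.03, -0.047]
ft_force: [-0.1, 0.2, -1.0]
width: 0.0006
grip_force: 0.0
```

```bash
python3 -c "
from h import *
s,R=st();print(todp([.45,-.1,.45]),proj('scene',[.28,.558,.22]),onz('scene',575,105,0),onz('scene',548,80,.1))"
```

```text
10.9 p [ 0.2957 -0.3305  0.4527] zt [-0.026  0.108 -0.994] xt [-0.045  0.993  0.109] q [ 1.52  0.03 -0.75  1.35 -0.04  1.86  0.81] F [-0.1  0.2 -1. ] w 0.0006 g 0.0
[0.887 0.66  0.094] [475.0740003   56.39865844] [0.33128991 0.93430103 0.        ] [0.30706292 0.8160573  0.1       ]
```

Request:
carry_out(
  deltas=[
    {"hand":0,"dp":[0.9,0.6,0],"spin":0},
    {"hand":0,"dp":[0.9,0.6,0],"spin":0},
    {"hand":0,"dp":[0.9,0.6,0],"spin":0},
    {"hand":0,"dp":[0.9,0.6,0],"spin":0},
    {"hand":0,"dp":[0.9,0.6,0],"spin":0},
    {"hand":0,"dp":[0.9,0.6,0],"spin":0},
  ],
)

```text
time: 11.5
ee_pos: [0.4335, -0.0953, 0.4717]
eef_rot: [0.689, 0.723, 0.029, -0.048]
ft_force: [0.8, -0.6, 1.0]
width: 0.0004
grip_force: 0.0
```

Request:
carry_out(
  deltas=[
    {"hand":0,"dp":[1,-0.1,-0.2],"spin":0},
    {"hand":0,"dp":[1,-0.1,-0.2],"spin":0},
    {"hand":0,"dp":[1,-0.1,-0.2],"spin":0},
    {"hand":0,"dp":[1,-0.1,-0.2],"spin":0},
    {"hand":0,"dp":[1,-0.1,-0.2],"spin":0},
    {"hand":0,"dp":[1,-0.1,-0.2],"spin":0},
  ],
)

```text
time: 12.1
ee_pos: [0.3966, 0.148, 0.55]
eef_rot: [0.688, 0.724, 0.029, -0.046]
ft_force: [-0.5, 0.4, 0.4]
width: 0.0005
grip_force: 0.0
```

Request:
carry_out(
  deltas=[
    {"hand":0,"dp":[0.8,-0.9,0],"spin":0},
    {"hand":0,"dp":[0.8,-0.9,0],"spin":0},
    {"hand":0,"dp":[0.8,-0.9,0],"spin":0},
    {"hand":0,"dp":[0.8,-0.9,0],"spin":0},
    {"hand":0,"dp":[0.8,-0.9,0],"spin":0},
    {"hand":0,"dp":[0.8,-0.9,0],"spin":0},
    {"hand":0,"dp":[0.8,-0.9,0],"spin":0},
  ],
)

```text
time: 12.8
ee_pos: [0.1615, 0.3317, 0.5766]
eef_rot: [0.689, 0.723, 0.03, -0.047]
ft_force: [0.4, 0.3, -0.3]
width: 0.0005
grip_force: 0.0
```

```bash
python3 -c "
from h import *
s,R=st();print(todp([.0,.55,.6]))"
```

```text
12.8 p [0.1615 0.3317 0.5766] zt [-0.026  0.107 -0.994] xt [-0.046  0.993  0.108] q [ 0.41 -0.4  -0.93  1.26 -0.48  2.05 -0.68] F [ 0.4  0.3 -0.3] w 0.0005 g 0.0
[ 0.907 -0.605  0.018]
```

Request:
carry_out(
  deltas=[
    {"hand":0,"dp":[0.9,-0.6,0],"spin":0},
    {"hand":0,"dp":[0.9,-0.6,0],"spin":0},
    {"hand":0,"dp":[0.9,-0.6,0],"spin":0},
    {"hand":0,"dp":[0.9,-0.6,0],"spin":0},
    {"hand":0,"dp":[0.9,-0.6,0],"spin":0},
    {"hand":0,"dp":[0.9,-0.6,0],"spin":0},
    {"hand":0,"dp":[0.9,-0.6,0],"spin":0},
  ],
)

```text
time: 13.5
ee_pos: [0.0046, 0.5213, 0.5929]
eef_rot: [0.69, 0.721, 0.042, -0.057]
ft_force: [-0.7, 0.1, -0.4]
width: 0.0005
grip_force: 0.0
```

Request:
carry_out(
  deltas=[
    {"hand":0,"dp":[0.9,0,-0.4],"spin":0},
    {"hand":0,"dp":[0.9,0,-0.4],"spin":0},
    {"hand":0,"dp":[0.9,0,-0.4],"spin":0},
    {"hand":0,"dp":[0.9,0,-0.4],"spin":0},
    {"hand":0,"dp":[0.9,0,-0.4],"spin":0},
    {"hand":0,"dp":[0.9,0,-0.4],"spin":0},
  ],
)

```text
time: 14.1
ee_pos: [-0.0047, 0.5342, 0.6173]
eef_rot: [0.688, 0.719, 0.063, -0.074]
ft_force: [-0.6, 0.4, 0.4]
width: 0.0005
grip_force: 0.0
```

```bash
python3 -c "
from h import *
s,R=st()"
```

```text
14.1 p [-0.0047  0.5342  0.6173] zt [-0.021  0.192 -0.981] xt [-0.042  0.98   0.193] q [ 0.75 -0.5  -1.47  0.86 -0.76  2.06 -1.16] F [-0.6  0.4  0.4] w 0.0005 g 0.0
```

Request:
carry_out(
  deltas=[
    {"hand":0,"dp":[1,0,-0.6],"spin":0},
    {"hand":0,"dp":[1,0,-0.6],"spin":0},
    {"hand":0,"dp":[1,0,-0.6],"spin":0},
    {"hand":0,"dp":[1,0,-0.6],"spin":0},
    {"hand":0,"dp":[1,0,-0.6],"spin":0},
    {"hand":0,"dp":[1,0,-0.6],"spin":0},
    {"hand":0,"dp":[1,0,-0.6],"spin":0},
    {"hand":0,"dp":[1,0,-0.6],"spin":0},
    {"hand":0,"dp":[1,0,-0.6],"spin":0},
    {"hand":0,"dp":[1,0,-0.6],"spin":0},
  ],
)

```text
time: 15.1
ee_pos: [-0.0137, 0.5471, 0.6461]
eef_rot: [0.686, 0.716, 0.087, -0.094]
ft_force: [0.3, 0.9, 0.1]
width: 0.0006
grip_force: 0.0
```

```bash
python3 -c "
from h import *
s,R=st()"
```

```text
15.1 p [-0.0137  0.5471  0.6461] zt [-0.015  0.253 -0.967] xt [-0.041  0.967  0.253] q [ 0.78 -0.5  -1.47  0.78 -0.81  2.06 -1.2 ] F [0.3 0.9 0.1] w 0.0006 g 0.0
```

Request:
carry_out(
  deltas=[
    {"hand":0,"dp":[1,0,-1],"spin":0},
    {"hand":0,"dp":[1,0,-1],"spin":0},
    {"hand":0,"dp":[1,0,-1],"spin":0},
    {"hand":0,"dp":[1,0,-1],"spin":0},
    {"hand":0,"dp":[1,0,-1],"spin":0},
  ],
)

```text
time: 15.6
ee_pos: [-0.0213, 0.56, 0.6772]
eef_rot: [0.684, 0.712, 0.114, -0.112]
ft_force: [0.0, -1.0, -0.5]
width: 0.0006
grip_force: 0.0
```

```bash
python3 -c "
from h import *
s,R=st()"
```

```text
15.6 p [-0.0213  0.56    0.6772] zt [-0.005  0.316 -0.949] xt [-0.04   0.948  0.316] q [ 0.84 -0.5  -1.47  0.69 -0.88  2.06 -1.23] F [ 0.  -1.  -0.5] w 0.0006 g 0.0
```

Request:
carry_out(
  deltas=[
    {"hand":0,"dp":[1,0,0],"spin":0},
    {"hand":0,"dp":[1,0,0],"spin":0},
    {"hand":0,"dp":[1,0,0],"spin":0},
    {"hand":0,"dp":[1,0,0],"spin":0},
    {"hand":0,"dp":[1,0,0],"spin":0},
  ],
)

```text
time: 16.1
ee_pos: [-0.0203, 0.5685, 0.695]
eef_rot: [0.681, 0.71, 0.127, -0.128]
ft_force: [-0.3, -0.2, 0.0]
width: 0.0004
grip_force: 0.0
```

```bash
python3 -c "
from h import *
s,R=st()"
```

```text
16.1 p [-0.0203  0.5685  0.695 ] zt [-0.009  0.354 -0.935] xt [-0.04   0.934  0.354] q [ 0.89 -0.5  -1.47  0.63 -0.94  2.06 -1.25] F [-0.3 -0.2  0. ] w 0.0004 g 0.0
```

Request:
carry_out(
  deltas=[
    {"hand":0,"dp":[1,0,-1],"spin":0},
    {"hand":0,"dp":[1,0,-1],"spin":0},
    {"hand":0,"dp":[1,0,-1],"spin":0},
    {"hand":0,"dp":[1,0,-1],"spin":0},
  ],
)

```text
time: 16.5
ee_pos: [-0.0271, 0.5804, 0.7268]
eef_rot: [0.677, 0.704, 0.153, -0.147]
ft_force: [0.6, 0.4, -0.1]
width: 0.0004
grip_force: 0.0
```

Request:
carry_out(
  deltas=[
    {"hand":0,"dp":[1,0,-1],"spin":0},
    {"hand":0,"dp":[1,0,-1],"spin":0},
    {"hand":0,"dp":[1,0,-1],"spin":0},
    {"hand":0,"dp":[1,0,-1],"spin":0},
  ],
)

```text
time: 16.9
ee_pos: [-0.0338, 0.5924, 0.7585]
eef_rot: [0.673, 0.698, 0.179, -0.167]
ft_force: [0.3, 0.8, 0.2]
width: 0.0004
grip_force: 0.0
```

```bash
python3 -c "
from h import *
s,R=st()"
```

```text
16.9 p [-0.0338  0.5924  0.7585] zt [ 0.007  0.475 -0.88 ] xt [-0.039  0.879  0.475] q [ 1.08 -0.5  -1.47  0.41 -1.15  2.06 -1.35] F [0.3 0.8 0.2] w 0.0004 g 0.0
```

Request:
carry_out(
  deltas=[
    {"hand":0,"dp":[1,0,-1],"spin":0},
    {"hand":0,"dp":[1,0,-1],"spin":0},
    {"hand":0,"dp":[1,0,-1],"spin":0},
    {"hand":0,"dp":[1,0,-1],"spin":0},
  ],
)

```text
time: 17.3
ee_pos: [-0.0414, 0.5973, 0.7873]
eef_rot: [0.668, 0.692, 0.202, -0.184]
ft_force: [-0.3, -1.2, -0.4]
width: 0.0006
grip_force: 0.0
```

Request:
carry_out(
  deltas=[
    {"hand":0,"dp":[1,0,-1],"spin":0},
    {"hand":0,"dp":[1,0,-1],"spin":0},
    {"hand":0,"dp":[1,0,-1],"spin":0},
    {"hand":0,"dp":[1,0,-1],"spin":0},
  ],
)

```text
time: 17.7
ee_pos: [-0.0494, 0.5755, 0.8175]
eef_rot: [0.663, 0.687, 0.221, -0.199]
ft_force: [-1.0, -0.3, -0.7]
width: 0.0007
grip_force: 0.0
```

```bash
python3 -c "
from h import *
s,R=st()"
```

```text
17.7 p [-0.0494  0.5755  0.8175] zt [ 0.02   0.568 -0.823] xt [-0.041  0.823  0.567] q [ 1.18 -0.45 -1.47  0.24 -1.27  2.06 -1.45] F [-1.  -0.3 -0.7] w 0.0007 g 0.0
```

Request:
carry_out(
  deltas=[
    {"hand":0,"dp":[1,0,-0.5],"spin":0},
    {"hand":0,"dp":[1,0,-0.5],"spin":0},
    {"hand":0,"dp":[1,0,-0.5],"spin":0},
    {"hand":0,"dp":[1,0,-0.5],"spin":0},
  ],
)

```text
time: 18.1
ee_pos: [-0.0582, 0.5661, 0.8312]
eef_rot: [0.662, 0.683, 0.233, -0.204]
ft_force: [-0.2, 0.8, -0.5]
width: 0.0009
grip_force: 0.0
```

Request:
carry_out(
  deltas=[
    {"hand":0,"dp":[1,0,-0.5],"spin":0},
    {"hand":0,"dp":[1,0,-0.5],"spin":0},
    {"hand":0,"dp":[1,0,-0.5],"spin":0},
    {"hand":0,"dp":[1,0,-0.5],"spin":0},
  ],
)

```text
time: 18.5
ee_pos: [-0.0654, 0.5551, 0.8454]
eef_rot: [0.659, 0.679, 0.245, -0.209]
ft_force: [0.0, 0.1, -1.3]
width: 0.0003
grip_force: 0.0
```

```bash
python3 -c "
from h import *
s,R=st()"
```

```text
18.5 p [-0.0654  0.5551  0.8454] zt [ 0.039  0.609 -0.792] xt [-0.043  0.793  0.607] q [ 1.18 -0.41 -1.47  0.17 -1.27  2.06 -1.5 ] F [ 0.   0.1 -1.3] w 0.0003 g 0.0
```

Request:
carry_out(
  deltas=[
    {"hand":0,"dp":[1,0,-1],"spin":0},
    {"hand":0,"dp":[1,0,-1],"spin":0},
    {"hand":0,"dp":[1,0,-1],"spin":0},
    {"hand":0,"dp":[1,0,-1],"spin":0},
  ],
)

```text
time: 18.9
ee_pos: [-0.0555, 0.53, 0.8696]
eef_rot: [0.653, 0.675, 0.256, -0.226]
ft_force: [-0.1, 1.0, 0.1]
width: 0.0006
grip_force: 0.0
```

Request:
carry_out(
  deltas=[
    {"hand":0,"dp":[1,0,-1],"spin":0},
    {"hand":0,"dp":[1,0,-1],"spin":0},
    {"hand":0,"dp":[1,0,-1],"spin":0},
    {"hand":0,"dp":[1,0,-1],"spin":0},
  ],
)

```text
time: 19.3
ee_pos: [-0.0436, 0.505, 0.8915]
eef_rot: [0.647, 0.672, 0.267, -0.243]
ft_force: [-0.7, -0.6, -0.2]
width: 0.0003
grip_force: 0.0
```

```bash
python3 -c "
from h import *
s,R=st();print(todp([.1,.45,.75]),todp([.1,.3,.75]))"
```

```text
19.3 p [-0.0436  0.505   0.8915] zt [ 0.019  0.673 -0.74 ] xt [-0.045  0.74   0.671] q [ 1.18 -0.32 -1.47  0.16 -1.27  2.06 -1.48] F [-0.7 -0.6 -0.2] w 0.0003 g 0.0
[-0.568  0.544  0.282] [-1.012  0.532 -0.122]
```

The lean is now 42°, pointing along +y. Now back over the lamp to the front of the press.

Request:
carry_out(
  deltas=[
    {"hand":0,"dp":[-0.87,0.7,0],"spin":0},
    {"hand":0,"dp":[-0.87,0.7,0],"spin":0},
    {"hand":0,"dp":[-0.87,0.7,0],"spin":0},
    {"hand":0,"dp":[-0.87,0.7,0],"spin":0},
    {"hand":0,"dp":[-0.87,0.7,0],"spin":0},
    {"hand":0,"dp":[-0.87,0.7,0],"spin":0},
    {"hand":0,"dp":[-0.87,0.7,0],"spin":0},
  ],
)

```text
time: 20.0
ee_pos: [0.0815, 0.3986, 0.7974]
eef_rot: [0.646, 0.673, 0.266, -0.243]
ft_force: [0.4, 1.8, 0.3]
width: 0.0005
grip_force: 0.0
```

```bash
python3 -c "
from h import *
s,R=st();print(todp([.35,.15,.6]))"
```

```text
20.0 p [0.0815 0.3986 0.7974] zt [ 0.017  0.673 -0.74 ] xt [-0.047  0.74   0.671] q [ 0.19 -0.42 -0.55  1.   -0.97  1.91 -0.94] F [0.4 1.8 0.3] w 0.0005 g 0.0
[-1.316  1.015 -0.067]
```

Orientation kept. I'll continue.

Request:
carry_out(
  deltas=[
    {"hand":0,"dp":[-0.9,0.8,0],"spin":0},
    {"hand":0,"dp":[-0.9,0.8,0],"spin":0},
    {"hand":0,"dp":[-0.9,0.8,0],"spin":0},
    {"hand":0,"dp":[-0.9,0.8,0],"spin":0},
    {"hand":0,"dp":[-0.9,0.8,0],"spin":0},
    {"hand":0,"dp":[-0.9,0.8,0],"spin":0},
    {"hand":0,"dp":[-0.9,0.8,0],"spin":0},
  ],
)

```text
time: 20.7
ee_pos: [0.2956, 0.2338, 0.6519]
eef_rot: [0.65, 0.669, 0.264, -0.245]
ft_force: [0.6, 0.6, 0.4]
width: 0.0006
grip_force: 0.0
```

```bash
python3 -c "
from h import *
s,R=st();print(todp([.42,.05,.58]))"
```

```text
20.7 p [0.2956 0.2338 0.6519] zt [ 0.016  0.672 -0.74 ] xt [-0.034  0.74   0.671] q [ 0.18 -0.32 -0.19  1.4  -0.85  1.88 -0.33] F [0.6 0.6 0.4] w 0.0006 g 0.0
[-0.754  0.477 -0.273]
```

Request:
carry_out(
  deltas=[
    {"hand":0,"dp":[-0.75,0.5,-0.27],"spin":0},
    {"hand":0,"dp":[-0.75,0.5,-0.27],"spin":0},
    {"hand":0,"dp":[-0.75,0.5,-0.27],"spin":0},
    {"hand":0,"dp":[-0.75,0.5,-0.27],"spin":0},
    {"hand":0,"dp":[-0.75,0.5,-0.27],"spin":0},
    {"hand":0,"dp":[-0.75,0.5,-0.27],"spin":0},
  ],
)

```text
time: 21.3
ee_pos: [0.4256, 0.0525, 0.5829]
eef_rot: [0.65, 0.669, 0.265, -0.244]
ft_force: [-0.2, -0.1, -0.2]
width: 0.0002
grip_force: 0.0
```

Request:
carry_out(
  deltas=[
    {"hand":0,"dp":[-0.6,0.4,-0.3],"spin":0},
    {"hand":0,"dp":[-0.6,0.4,-0.3],"spin":0},
    {"hand":0,"dp":[-0.6,0.4,-0.3],"spin":0},
    {"hand":0,"dp":[-0.6,0.4,-0.3],"spin":0},
    {"hand":0,"dp":[-0.6,0.4,-0.3],"spin":0},
  ],
)

```text
time: 21.8
ee_pos: [0.5298, -0.1061, 0.5433]
eef_rot: [0.648, 0.67, 0.267, -0.244]
ft_force: [-0.1, 0.7, -0.1]
width: 0.0002
grip_force: 0.0
```

```bash
python3 -c "
from h import *
s,R=st();print(todp([.578,-.22,.38]))"
```

```text
21.8 p [ 0.5298 -0.1061  0.5433] zt [ 0.018  0.674 -0.739] xt [-0.041  0.739  0.673] q [ 0.63  0.35 -0.19  0.97 -0.69  2.06  0.21] F [-0.1  0.7 -0.1] w 0.0002 g 0.0
[-0.784  0.157  0.179]
```

Request:
carry_out(
  deltas=[
    {"hand":0,"dp":[-0.78,0.15,0.18],"spin":0},
    {"hand":0,"dp":[-0.78,0.15,0.18],"spin":0},
    {"hand":0,"dp":[-0.78,0.15,0.18],"spin":0},
    {"hand":0,"dp":[-0.78,0.15,0.18],"spin":0},
    {"hand":0,"dp":[-0.78,0.15,0.18],"spin":0},
    {"hand":0,"dp":[-0.78,0.15,0.18],"spin":0},
  ],
)

```text
time: 22.4
ee_pos: [0.5756, -0.2168, 0.3823]
eef_rot: [0.647, 0.671, 0.267, -0.244]
ft_force: [-0.7, 0.3, 0.4]
width: 0.0004
grip_force: 0.0
```

```bash
python3 -c "
from h import *
s,R=st();print(todp([.579,-.17,.17]),todp([.579,-.11,.033]))"
```

```text
22.4 p [ 0.5756 -0.2168  0.3823] zt [ 0.018  0.673 -0.739] xt [-0.044  0.739  0.672] q [ 0.69  0.56 -0.14  1.   -0.59  1.94  0.48] F [-0.7  0.3  0.4] w 0.0004 g 0.0
[-0.433 -0.019  0.754] [-0.624 -0.037  1.321]
```

Request:
carry_out(
  deltas=[
    {"hand":0,"dp":[-0.43,0,0.75],"spin":0},
    {"hand":0,"dp":[-0.43,0,0.75],"spin":0},
    {"hand":0,"dp":[-0.43,0,0.75],"spin":0},
    {"hand":0,"dp":[-0.43,0,0.75],"spin":0},
    {"hand":0,"dp":[-0.43,0,0.75],"spin":0},
    {"hand":0,"dp":[-0.43,0,0.75],"spin":0},
  ],
)

```text
time: 23.0
ee_pos: [0.584, -0.1691, 0.1729]
eef_rot: [0.646, 0.672, 0.267, -0.243]
ft_force: [0.5, 0.5, 1.0]
width: 0.0007
grip_force: 0.0
```

```bash
python3 -c "
from h import *
s,R=st();print(todp([.580,-.11,.033]))"
```

```text
23.0 p [ 0.584  -0.1691  0.1729] zt [ 0.018  0.673 -0.74 ] xt [-0.046  0.739  0.672] q [ 0.65  0.61 -0.15  1.37 -0.55  1.56  0.67] F [0.5 0.5 1. ] w 0.0007 g 0.0
[-0.2   -0.035  0.573]
```

Request:
carry_out(
  deltas=[
    {"hand":0,"dp":[-0.2,-0.035,0.3],"spin":0},
    {"hand":0,"dp":[-0.2,-0.035,0.57],"spin":0},
    {"hand":0,"dp":[-0.2,-0.035,0.57],"spin":0},
    {"hand":0,"dp":[-0.2,-0.035,0.57],"spin":0},
    {"hand":0,"dp":[-0.2,-0.035,0.57],"spin":0},
    {"hand":0,"dp":[-0.2,-0.035,0.57],"spin":0},
  ],
)

```text
time: 23.6
ee_pos: [0.5824, -0.1144, 0.0361]
eef_rot: [0.647, 0.672, 0.267, -0.24]
ft_force: [0.6, 1.0, 1.2]
width: 0.0004
grip_force: 0.0
```

```bash
python3 -c "
from h import *
s,R=st();print(todp([.5785,-.02,.033]),todp([.5775,.06,.033]),todp([.5765,.1,.033]))"
```

```text
23.6 p [ 0.5824 -0.1144  0.0361] zt [ 0.024  0.67  -0.742] xt [-0.047  0.742  0.668] q [ 0.61  0.7  -0.18  1.54 -0.57  1.29  0.76] F [0.6 1.  1.2] w 0.0004 g 0.0
[ 0.273 -0.009  0.262] [ 0.51  -0.007  0.476] [ 0.629 -0.008  0.583]
```

Request:
carry_out(
  deltas=[
    {"hand":0,"dp":[0.04,0,0.037],"spin":0},
    {"hand":0,"dp":[0.08,0,0.075],"spin":0},
    {"hand":0,"dp":[0.11,0,0.103],"spin":0},
    {"hand":0,"dp":[0.14,0,0.131],"spin":0},
    {"hand":0,"dp":[0.17,0,0.159],"spin":0},
    {"hand":0,"dp":[0.2,0,0.187],"spin":0},
    {"hand":0,"dp":[0.23,-0.005,0.215],"spin":0},
    {"hand":0,"dp":[0.26,-0.005,0.243],"spin":0},
    {"hand":0,"dp":[0.29,-0.005,0.271],"spin":0},
    {"hand":0,"dp":[0.32,-0.005,0.299],"spin":0},
    {"hand":0,"dp":[0.35,-0.005,0.327],"spin":0},
    {"hand":0,"dp":[0.38,-0.005,0.355],"spin":0},
    {"hand":0,"dp":[0.41,-0.005,0.383],"spin":0},
    {"hand":0,"dp":[0.44,-0.007,0.411],"spin":0},
    {"hand":0,"dp":[0.47,-0.007,0.439],"spin":0},
    {"hand":0,"dp":[0.49,-0.007,0.457],"spin":0},
    {"hand":0,"dp":[0.5,-0.007,0.467],"spin":0},
    {"hand":0,"dp":[0.51,-0.007,0.476],"spin":0},
  ],
)

```text
time: 25.4
ee_pos: [0.5748, 0.0624, 0.03]
eef_rot: [0.647, 0.672, 0.266, -0.242]
ft_force: [-0.5, -2.0, 1.5]
width: 0.0007
grip_force: 0.8
```

```bash
python3 -c "
from h import *
s,R=st();print(todp([.577,.1,.033]));i=camera('scene')[170:290,280:440,::-1];j=camera('top')[215:305,200:320,::-1]
cv2.imwrite('pics/r.png',np.hstack([cv2.resize(i,(400,300),interpolation=2),cv2.resize(j,(400,300),interpolation=2)]))"
```

```text
25.4 p [0.5748 0.0624 0.03  ] zt [ 0.019  0.672 -0.741] xt [-0.045  0.741  0.67 ] q [ 0.45  0.59 -0.29  1.76 -0.66  1.06  0.65] F [-0.5 -2.   1.5] w 0.0007 g 0.8
[0.119 0.012 0.092]
```

View pics/r.png

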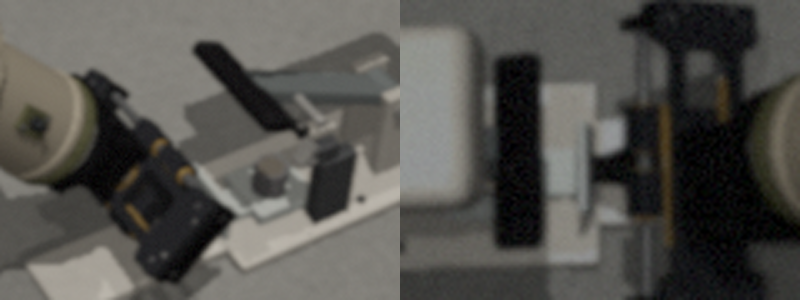

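The sled is sliding with the specimen upright in it. I'll finish the push gently and watch the force.

Request:
carry_out(
  deltas=[
    {"hand":0,"dp":[0.03,0.003,0.02],"spin":0},
    {"hand":0,"dp":[0.055,0.006,0.04],"spin":0},
    {"hand":0,"dp":[0.08,0.01,0.06],"spin":0},
    {"hand":0,"dp":[0.1,0.012,0.077],"spin":0},
    {"hand":0,"dp":[0.11,0.012,0.084],"spin":0},
    {"hand":0,"dp":[0.11,0.012,0.084],"spin":0},
  ],
)

```text
time: 26.1
ee_pos: [0.577, 0.0968, 0.033]
eef_rot: [0.647, 0.672, 0.266, -0.242]
ft_force: [-0.9, -2.6, -1.0]
width: 0.0004
grip_force: 0.9
```

Request:
carry_out(
  deltas=[
    {"hand":0,"dp":[0.008,0,0.007],"spin":0},
    {"hand":0,"dp":[0.012,0,0.011],"spin":0},
    {"hand":0,"dp":[0.012,0,0.011],"spin":0},
  ],
)

```text
time: 26.4
ee_pos: [0.5772, 0.0976, 0.0327]
eef_rot: [0.648, 0.672, 0.266, -0.241]
ft_force: [-5.0, -14.2, 3.5]
width: 0.0006
grip_force: 6.9
```

```bash
python3 -c "
from h import *
s,R=st()"
```

```text
26.4 p [0.5772 0.0976 0.0327] zt [ 0.021  0.669 -0.743] xt [-0.043  0.743  0.668] q [ 0.41  0.58 -0.31  1.78 -0.68  1.01  0.61] F [ -5.  -14.2   3.5] w 0.0006 g 6.9
```

The sled is home, stopping at 14 N where I predicted. Next I'll retract and rise clear of the handle.

Request:
carry_out(
  deltas=[
    {"hand":0,"dp":[-0.1,0,-0.09],"spin":0},
    {"hand":0,"dp":[-0.24,0,-0.22],"spin":0},
    {"hand":0,"dp":[-0.39,0,-0.35],"spin":0},
    {"hand":0,"dp":[-0.39,0,-0.35],"spin":0},
    {"hand":0,"dp":[-0.25,0,-0.5],"spin":0},
    {"hand":0,"dp":[-0.1,0,-0.66],"spin":0},
    {"hand":0,"dp":[0.015,0,-0.79],"spin":0},
    {"hand":0,"dp":[0.015,0,-0.79],"spin":0},
    {"hand":0,"dp":[0.015,0,-0.79],"spin":0},
  ],
)

```text
time: 27.3
ee_pos: [0.5737, -0.0286, 0.1834]
eef_rot: [0.647, 0.673, 0.267, -0.241]
ft_force: [0.2, 0.3, -0.2]
width: 0.0003
grip_force: 0.0
```

```bash
python3 -c "
from h import *
s,R=st();print(todp([.576,.05,.183]),todp([.576,.102,.183]));i=camera('scene')[150:290,270:456,::-1];j=camera('top')[215:305,200:320,::-1]
cv2.imwrite('pics/u.png',np.hstack([cv2.resize(i,(400,300),interpolation=2),cv2.resize(j,(400,300),interpolation=2)]))"
```

```text
27.3 p [ 0.5737 -0.0286  0.1834] zt [ 0.021  0.671 -0.741] xt [-0.047  0.741  0.67 ] q [ 0.55  0.44 -0.23  1.6  -0.61  1.39  0.56] F [ 0.2  0.3 -0.2] w 0.0003 g 0.0
[0.232 0.016 0.212] [0.386 0.02  0.352]
```

View pics/u.png

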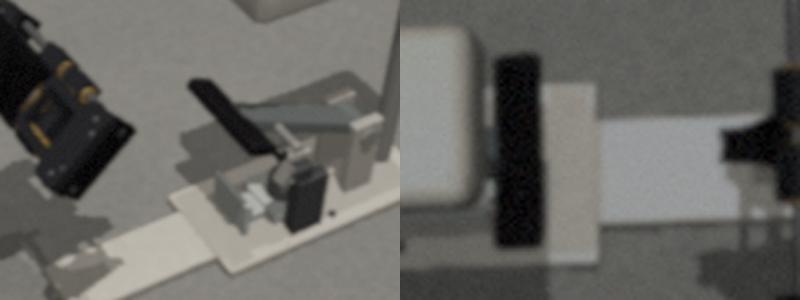

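The sled is home, with the specimen behind the catch post at about (290,175) in the crop and the lever still raised. I'll bring the tip over the handle.

Request:
carry_out(
  deltas=[
    {"hand":0,"dp":[0.13,0.01,0.117],"spin":0},
    {"hand":0,"dp":[0.23,0.015,0.21],"spin":0},
    {"hand":0,"dp":[0.31,0.02,0.28],"spin":0},
    {"hand":0,"dp":[0.37,0.02,0.335],"spin":0},
    {"hand":0,"dp":[0.386,0.02,0.352],"spin":0},
    {"hand":0,"dp":[0.386,0.02,0.352],"spin":0},
    {"hand":0,"dp":[0.386,0.02,0.352],"spin":0},
  ],
)

```text
time: 28.1
ee_pos: [0.5756, 0.0999, 0.1812]
eef_rot: [0.648, 0.671, 0.266, -0.242]
ft_force: [0.3, -0.9, -0.1]
width: 0.0005
grip_force: 0.0
```

```bash
python3 -c "
from h import *
s,R=st()
for a in (.44,.4,.35,.3,.25,.2,.15,.1,.05,.0,-.02,-.035):
  y=.245-.165*np.cos(a)+.007*np.sin(a);z=.085+.165*np.sin(a)+.007*np.cos(a);print(a,todp([.576,y+.0054,z+.0067]))"
```

```text
28.1 p [0.5756 0.0999 0.1812] zt [ 0.02   0.671 -0.741] xt [-0.043  0.741  0.67 ] q [ 0.41  0.37 -0.31  1.71 -0.67  1.23  0.43] F [ 0.3 -0.9 -0.1] w 0.0005 g 0.0
0.44 [-0.022 -0.     0.049]
0.4 [-0.047 -0.002  0.059]
0.35 [-0.077 -0.003  0.072]
0.3 [-0.106 -0.005  0.087]
0.25 [-0.135 -0.006  0.104]
0.2 [-0.163 -0.008  0.121]
0.15 [-0.19 -0.01  0.14]
0.1 [-0.216 -0.011  0.161]
0.05 [-0.24  -0.013  0.183]
0.0 [-0.264 -0.014  0.205]
-0.02 [-0.273 -0.015  0.215]
-0.035 [-0.28  -0.015  0.222]
```

Request:
carry_out(
  deltas=[
    {"hand":0,"dp":[-0.01,0,0.025],"spin":0},
    {"hand":0,"dp":[-0.022,0,0.049],"spin":0},
    {"hand":0,"dp":[-0.047,0,0.059],"spin":0},
    {"hand":0,"dp":[-0.077,-0.003,0.072],"spin":0},
    {"hand":0,"dp":[-0.106,-0.005,0.087],"spin":0},
    {"hand":0,"dp":[-0.135,-0.006,0.104],"spin":0},
    {"hand":0,"dp":[-0.163,-0.008,0.121],"spin":0},
    {"hand":0,"dp":[-0.163,-0.008,0.121],"spin":0},
  ],
)

```text
time: 28.9
ee_pos: [0.5759, 0.0915, 0.131]
eef_rot: [0.647, 0.672, 0.267, -0.243]
ft_force: [2.6, 1.6, 4.5]
width: 0.0004
grip_force: 2.2
```

```bash
python3 -c "
from h import *
s,R=st()
for a in (.2,.15,.1,.05,.02,.0,-.01,-.02,-.035):
  y=.245-.165*np.cos(a)+.007*np.sin(a);z=.085+.165*np.sin(a)+.007*np.cos(a);print(a,y+.0054,z+.0067,todp([.576,y+.0054,z+.0067]))"
```

```text
28.9 p [0.5759 0.0915 0.131 ] zt [ 0.019  0.672 -0.74 ] xt [-0.044  0.74   0.671] q [ 0.42  0.44 -0.3   1.74 -0.67  1.17  0.5 ] F [2.6 1.6 4.5] w 0.0004 g 2.2
0.2 0.09007969997176055 0.1313409056260738 [-0.003  0.    -0.005]
0.15 0.08829883906786823 0.12327868940369617 [-0.03  -0.001  0.014]
0.1 0.08692314664565354 0.11513754290367283 [-0.056 -0.003  0.035]
0.05 0.08595606121972531 0.1069378147524267 [-0.081 -0.004  0.056]
0.02 0.085572989566868 0.101998380051066 [-0.095 -0.005  0.07 ]
0.0 0.08539999999999999 0.09870000000000001 [-0.105 -0.006  0.079]
-0.01 0.08533825109791106 0.09704967750277917 [-0.109 -0.006  0.084]
-0.02 0.08529300823316134 0.09539882004226609 [-0.114 -0.006  0.089]
-0.035 0.08525610220139403 0.09292189192794895 [-0.12  -0.007  0.096]
```

The tip is in contact at 4.5 N and the lever is following. I'll press on to just past level.

Request:
carry_out(
  deltas=[
    {"hand":0,"dp":[-0.03,0,0.014],"spin":0},
    {"hand":0,"dp":[-0.056,-0.003,0.035],"spin":0},
    {"hand":0,"dp":[-0.07,-0.004,0.046],"spin":0},
    {"hand":0,"dp":[-0.081,-0.004,0.056],"spin":0},
    {"hand":0,"dp":[-0.09,-0.005,0.064],"spin":0},
    {"hand":0,"dp":[-0.095,-0.005,0.07],"spin":0},
    {"hand":0,"dp":[-0.1,-0.006,0.075],"spin":0},
    {"hand":0,"dp":[-0.105,-0.006,0.079],"spin":0},
    {"hand":0,"dp":[-0.105,-0.006,0.079],"spin":0},
  ],
)

```text
time: 29.8
ee_pos: [0.5761, 0.0864, 0.1003]
eef_rot: [0.646, 0.672, 0.267, -0.243]
ft_force: [1.2, 5.0, 6.8]
width: 0.0003
grip_force: 3.5
```

```bash
python3 -c "
from h import *
s,R=st();print((R.T@[0,0,-.001]/.25).round(5))"
```

```text
29.8 p [0.5761 0.0864 0.1003] zt [ 0.019  0.673 -0.74 ] xt [-0.046  0.74   0.671] q [ 0.43  0.48 -0.3   1.75 -0.67  1.13  0.55] F [1.2 5.  6.8] w 0.0003 g 3.5
[-0.00269 -0.00018  0.00296]
```

Request:
carry_out(
  deltas=[
    {"hand":0,"dp":[-0.0027,0,0.003],"spin":0},
    {"hand":0,"dp":[-0.0054,0,0.006],"spin":0},
    {"hand":0,"dp":[-0.0081,0,0.009],"spin":0},
    {"hand":0,"dp":[-0.0081,0,0.009],"spin":0},
  ],
)

```text
time: 30.2
ee_pos: [0.5762, 0.0864, 0.0976]
eef_rot: [0.646, 0.672, 0.267, -0.243]
ft_force: [-0.7, 3.2, 10.7]
width: 0.0003
grip_force: 5.1
```

Request:
carry_out(
  deltas=[
    {"hand":0,"dp":[-0.0027,0,0.003],"spin":0},
    {"hand":0,"dp":[-0.0054,0,0.006],"spin":0},
    {"hand":0,"dp":[-0.0054,0,0.006],"spin":0},
  ],
)

```text
time: 30.5
ee_pos: [0.5763, 0.0864, 0.0956]
eef_rot: [0.646, 0.672, 0.267, -0.243]
ft_force: [0.1, 2.4, 10.9]
width: 0.0006
grip_force: 5.3
```

```bash
python3 -c "
from h import *
s,R=st()"
```

```text
30.5 p [0.5763 0.0864 0.0956] zt [ 0.019  0.673 -0.74 ] xt [-0.046  0.739  0.672] q [ 0.43  0.49 -0.3   1.75 -0.67  1.12  0.55] F [ 0.1  2.4 10.9] w 0.0006 g 5.3
```

Request:
carry_out(
  deltas=[
    {"hand":0,"dp":[-0.0027,0,0.003],"spin":0},
    {"hand":0,"dp":[-0.0054,0,0.006],"spin":0},
    {"hand":0,"dp":[-0.0054,0,0.006],"spin":0},
  ],
)

```text
time: 30.8
ee_pos: [0.5763, 0.0864, 0.0936]
eef_rot: [0.646, 0.672, 0.267, -0.243]
ft_force: [-0.4, 2.2, 10.5]
width: 0.0006
grip_force: 5.3
```

Request:
carry_out(
  deltas=[
    {"hand":0,"dp":[-0.0027,0,0.003],"spin":0},
    {"hand":0,"dp":[-0.0027,0,0.003],"spin":0},
  ],
)

```text
time: 31.0
ee_pos: [0.5763, 0.0864, 0.0927]
eef_rot: [0.646, 0.672, 0.267, -0.243]
ft_force: [-0.1, 2.4, 12.3]
width: 0.0005
grip_force: 5.6
```

```bash
python3 -c "
from h import *
s,R=st()"
```

```text
31.0 p [0.5763 0.0864 0.0927] zt [ 0.019  0.673 -0.739] xt [-0.046  0.739  0.672] q [ 0.43  0.49 -0.3   1.76 -0.67  1.12  0.55] F [-0.1  2.4 12.3] w 0.0005 g 5.6
```

Request:
carry_out(
  deltas=[
    {"hand":0,"dp":[-0.0027,0,0.003],"spin":0},
    {"hand":0,"dp":[-0.0054,0,0.006],"spin":0},
    {"hand":0,"dp":[-0.0054,0,0.006],"spin":0},
  ],
)

```text
time: 31.3
ee_pos: [0.5765, 0.0865, 0.0919]
eef_rot: [0.646, 0.672, 0.267, -0.243]
ft_force: [-5.6, -0.5, 21.2]
width: 0.0002
grip_force: 10.7
```

Request:
carry_out(
  deltas=[
    {"hand":0,"dp":[-0.0027,0,0.003],"spin":0},
    {"hand":0,"dp":[-0.0027,0,0.003],"spin":0},
  ],
)

```text
time: 31.5
ee_pos: [0.5766, 0.0865, 0.0915]
eef_rot: [0.646, 0.672, 0.268, -0.243]
ft_force: [-8.5, -2.8, 27.1]
width: 0.0004
grip_force: 13.4
```

```bash
python3 -c "
from h import *
s,R=st()"
```

```text
31.5 p [0.5766 0.0865 0.0915] zt [ 0.019  0.674 -0.738] xt [-0.047  0.738  0.673] q [ 0.43  0.5  -0.3   1.76 -0.67  1.12  0.56] F [-8.5 -2.8 27.1] w 0.0004 g 13.4
```

That is the firm stop at 27 N, well under the limit. I'll let go slowly.

Request:
carry_out(
  deltas=[
    {"hand":0,"dp":[0.008,0,-0.009],"spin":0},
    {"hand":0,"dp":[0.016,0,-0.018],"spin":0},
    {"hand":0,"dp":[0.024,0,-0.027],"spin":0},
    {"hand":0,"dp":[0.032,0,-0.036],"spin":0},
    {"hand":0,"dp":[0.04,0,-0.045],"spin":0},
    {"hand":0,"dp":[0.04,0,-0.045],"spin":0},
    {"hand":0,"dp":[0.04,0,-0.045],"spin":0},
  ],
)

```text
time: 32.2
ee_pos: [0.5754, 0.085, 0.103]
eef_rot: [0.647, 0.672, 0.266, -0.242]
ft_force: [-0.5, 0.6, 0.3]
width: 0.0005
grip_force: 0.0
```

```bash
python3 -c "
from h import *
s,R=st();print(todp([.576,.08,.14]),todp([.576,-.1,.16]))"
```

```text
32.2 p [0.5754 0.085  0.103 ] zt [ 0.019  0.671 -0.741] xt [-0.044  0.741  0.67 ] q [ 0.43  0.48 -0.3   1.75 -0.66  1.14  0.54] F [-0.5  0.6  0.3] w 0.0005 g 0.0
[ 0.084  0.009 -0.123] [-0.395 -0.003 -0.666]
```

The force is back to zero about 11 mm above the stop, so the catch is holding. I'll withdraw clear.

Request:
carry_out(
  deltas=[
    {"hand":0,"dp":[0.03,0,-0.06],"spin":0},
    {"hand":0,"dp":[0.06,0,-0.12],"spin":0},
    {"hand":0,"dp":[-0.05,0,-0.25],"spin":0},
    {"hand":0,"dp":[-0.18,0,-0.42],"spin":0},
    {"hand":0,"dp":[-0.3,0,-0.56],"spin":0},
    {"hand":0,"dp":[-0.55,0,-0.8],"spin":0},
    {"hand":0,"dp":[-0.6,0,-0.9],"spin":0},
    {"hand":0,"dp":[-0.6,0,-0.9],"spin":0},
    {"hand":0,"dp":[-0.6,0,-0.9],"spin":0},
  ],
)

```text
time: 33.1
ee_pos: [0.5781, -0.1805, 0.1706]
eef_rot: [0.649, 0.671, 0.267, -0.241]
ft_force: [-0.4, 1.1, -0.3]
width: 0.0005
grip_force: 0.0
```

```bash
python3 -c "
from h import *
s,R=st();i=camera('scene')[150:300,270:470,::-1];j=camera('scene')[::,::,::-1]
cv2.imwrite('pics/z.png',np.hstack([cv2.resize(i,(400,300),interpolation=2),cv2.resize(j,(400,300),interpolation=3)]))"
```

```text
33.1 p [ 0.5781 -0.1805  0.1706] zt [ 0.023  0.67  -0.742] xt [-0.042  0.742  0.669] q [ 0.67  0.61 -0.15  1.37 -0.55  1.56  0.68] F [-0.4  1.1 -0.3] w 0.0005 g 0.0
```

View pics/z.png

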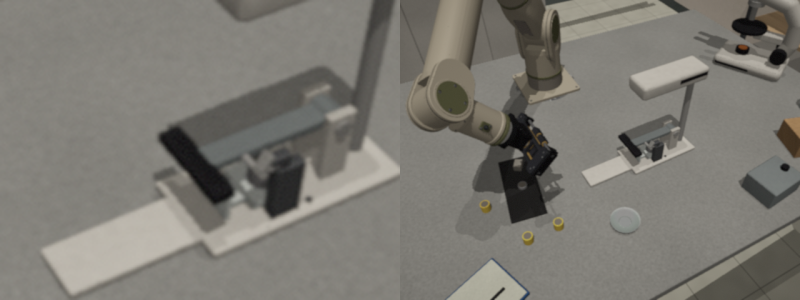

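The lever is level and held at about (195,165) in the left crop. The sled is home under it, and the arm is touching nothing. Handing in.

```bash
python3 -c "
from bench import *
print(close_job())"
```

```text
the job is handed in; nothing more can be done
None
```

The specimen is upright in the sled's pocket, the sled is fully home, and the catch holds the lever level with the arm clear; the job was handed in at about 33 s, but no verdict came back.

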